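# Stack the porcelain palette tower on its coaster

### The arm

A 6-joint arm with a two-finger parallel gripper is mounted at the origin on the work surface. World frame = base frame: x ahead of the robot, y to its left, z up, the work surface at z = 0. Lengths are in m, angles in rad, forces in N, time in s.
With the tool pointing down it reaches from about 0.425 to 0.95 m from the base axis. Payload 3.5 kg.
Tool frame: the origin (TCP) lies midway between the tips of the shut fingers; the grasp point (between the pads) lies 19 mm behind it; z points along the fingers, y is the line along which they close (so a half turn about z gives the same grasp; the last joint's range is limited). The gripper opens to 85 mm and grips with 20 to 120 N. Pads are 22 mm wide; open, the fingers measure 114 mm over their backs; the gripper's body (76 mm by 85 mm) begins 54 mm behind the grasp point. The pads swing forward as they close: fully open they stand 13 mm farther back than shut.
Start: joints at [-1.49, 0.286, 1.577, -0, 1.279, -0.15], TCP at [0.154, -0.657, 0.231] pointing down, gripper open.
Joint ranges: [-2.77, 2.77], [-0.9, 2.22], [0.21, 2.48], [-1.53, 4.67], [0.24, 2.81], [-2.84, 2.84]. Speed limits (rad/s): [2.79, 2.79, 3.14, 3.14, 3.14, 3.14].

### API

Orientations are given as a unit quaternion [x, y, z, w].
In Python, from plant import ctrl, cams, order gives the robot as it stands.
- The arm moves only by the tool move_arm, never from a script. Its argument "plan" is one flat list of numbers, 7 for each row, row after row: the shift along the world's x, y, z in mm, then the turn, a rotation vector about the world's x, y, z in degrees, then the finger opening in mm, from 0 to 85.4. A call has 1 to 12 rows; each row shifts and turns the commanded pose from where the row before left it; what a row does not reach is not made up. A row lasts 1/10 s, in which the tool goes at most 50 mm and 8.59 degrees, less where a joint would pass 70% of its speed; a pose out of reach is approached as far as the arm can. A call is refused whole if a number of a shift passes 50 or a number of a turn 8.59, either way. A call with a gripper value outside its range is refused whole. The fingers move at their own pace and stop on an object; "newtons" is the grip in N (left out, the last holds). Time passes only in rows, so rows that do not move let the fingers close. It gives the time, the measured TCP pose, the force, the opening and the grip force at its end, in the units of the state.
- ctrl.get_state(): the state, without advancing time (a new reading comes with each control period).
- cams.read_camera(name): name is "scene" or "top" or "wrist"; returns a dict with "color" (400x640x3 uint8, red, green, blue), "fov_y" (degrees; the focal length in pixels is half the picture's height over the tangent of half this angle, whatever the lens; pixels are square), "cx", "cy" (the principal point, pixels), "origin" and "orientation" of the camera in the world; the wrist camera has in their place "T_tool_cam" (4x4, takes a point from camera to tool coordinates, whose origin is the TCP and whose axes are the flange's). Camera axes: x right, y up, looking along -z (the intrinsics and any distortion apply to the point x, -y, -z); pixel columns grow to the right and rows downward; lengths in m; the calibration is good to about 2 mm. A picture is of the moment at which its call begins: read the wrist's pose just before it. There is no depth.
- order.sign_off(): hands the job in; it is judged then, once.
The state is a dict: "time": time; "qpos": joint angles; "dq": joint speeds; "joint_efforts": joint torques, N m; "eef_pos": TCP position; "tcp_rot": TCP orientation; "contact_force": force on the tool from outside, world axes, zero at the start; "wrist_torque": the same for the moment, N m; "opening": opening from 0.0 (shut) to 1.0 (fully open); "finger_force": force on a finger pad.
Only numpy, scipy, OpenCV 4.12 (cv2) and the standard library are available. Lean on these libraries where they do the work, as an engineer would, in place of code of your own. Each camera call takes 0.05 s, during which the arm holds its last target. There are 200 camera calls.

### The job

Pack up the ivory stacking palette on the round cork coaster: the deep undivided dish goes first, in the middle of the coaster, then on it the two-well dish, on that the four-well dish and last the lid, each seated fully home in the rim below it so that the tower stands straight. Set the china down gently, do not touch the board with the freshly primed orcs and the tweezers, and leave the washing cup and the magnifier where they are.

Things in the scene. Friction and masses are not known exactly. Their poses are not given: they have to be found in the camera images.
- deep_center (a point): Deep palette dish, ivory porcelain, round, open, no ribs inside, grey-brown stained floor; 63 mm across, 44 mm high, 110 g. Point: its centre, 22 mm above the underside; z: its axis, up. Wall upright, 4 mm thick; the lowest 6 mm is a tapered foot (48 mm wide at the bottom, 53 at the top) below a flat shoulder. The next piece's foot enters the open top with 2 mm play all round until its shoulder rests on the rim.
- two_well_center (a point): Two-well palette dish, same make: one straight rib across the inside; 61 mm across, 34 mm high, 90 g. Point: its centre, 17 mm above the underside; z: its axis, up. Wall 4 mm; tapered foot 6 mm high (46 mm wide at the bottom, 51 at the top), flat shoulder above it. When a piece is seated its underside is 6 mm lower than the rim of the piece below. The rib ends 8 mm below the rim.
- four_well_center (a point): Four-well palette dish, same make: two ribs cross inside; 59 mm across, 30 mm high, 80 g. Point: its centre, 15 mm above the underside; z: its axis, up. Wall 4 mm; tapered foot 6 mm high (44 mm wide at the bottom, 49 at the top), flat shoulder above it. The ribs end 8 mm below the rim.
- lid_center (a point): Palette lid, same make: round, 57 mm across, 32.5 mm high, 60 g: tapered foot 6 mm high (42 mm wide at the bottom, 47 at the top), edge from 6 to 9 mm above the underside, low dome up to 13 mm, and on it, up to 32.5 mm, a round knob 15 to 19 mm thick to pick it up by. Point: on its axis, 16 mm above the underside; z: its axis, up.
- coaster: Round flat cork coaster, 96 mm in diameter, 8 mm thick, fixed to the shelf; origin at the centre of its underside, on the shelf, z up.
- orc_board: Cork board 130 mm (its x) by 190 mm (its y), 10 mm thick, with seven grey-primed orc figures on round bases and two steel tweezers lying on it, up to 55 mm above the shelf; fixed; origin at the centre of its underside. Fresh primer: must not be touched.
- cup_center (a point): White plastic washing cup with ribbed ridges, empty, 68 mm wide at the rim, 72 mm high, light and loose; the point is its centre, 36 mm above its underside. It is not part of the job and stays where it is.
- magnifier_center (a point): Smoked acrylic hand magnifier lying flat, loose: 128 mm long along its x, lens ring 63 mm wide at the -x end (ring centre 30 mm from the point), handle 15 mm wide to +x, 10 mm thick; the point is near mid-length, 5 mm above the shelf. It is not part of the job and stays where it is.
There are look-alikes about, which are no part of the job. Leave any orange or purple look-alike of the part that bears four_well_center alone. Leave any pink look-alike of the part that bears two_well_center alone.

How it is judged:
By the outcome, as a careful person would: the job done as asked, in the order asked, and still so for the second after the job is handed in, with the robot touching nothing.
It also fails if it takes over 128 s, if anything falls off the work surface, if the arm or the gripper's body presses on something with over 40 N, if the wrist force passes 120 N, or if a joint passes its speed limit or range.

## Working session

There is one attempt and no reset: what is moved stays moved. The work goes in short steps, Python scripts to look and compute and a tool call to move; the robot and the scene stay as the last step left them, time stands still between calls to the robot, and variables do not carry over. Pictures are saved under pics/ and viewed, at most 14 in all, crops included, and the job is handed in when it is done.

Besides the shell and the picture viewer there is one more tool, called after "Request:" as a command line: name --argument value ..., lists and objects as JSON in quotes. move_arm: Moves the arm, as the interface text tells. Its arguments: {"type":"object","properties":{"plan":{"type":"array","items":{"type":"number"}},"newtons":{"type":"number"}},"required":["plan"]}

```bash
ls; mkdir -p pics; cat > h.py <<'E'
import numpy as np, cv2
from scipy.spatial.transform import Rotation as R
from plant import ctrl, cams, order
def read(name):
    s=ctrl.get_state(); c=cams.read_camera(name)
    if name=="wrist":
        T=np.eye(4); T[:3,:3]=R.from_quat(s["tcp_rot"]).as_matrix(); T[:3,3]=s["eef_pos"]
        c["T"]=T@np.array(c["T_tool_cam"])
    else:
        T=np.eye(4); T[:3,:3]=R.from_quat(c["orientation"]).as_matrix(); T[:3,3]=c["origin"]; c["T"]=T
    c["f"]=200/np.tan(np.radians(c["fov_y"])/2)
    return c
def save(c,p): cv2.imwrite(p,c["color"][:,:,::-1])
def ray(c,u,v):
    d=np.array([(u-c["cx"])/c["f"],-(v-c["cy"])/c["f"],-1]); return c["T"][:3,3],c["T"][:3,:3]@d
def onz(c,u,v,z):
    o,d=ray(c,u,v); return o+d*(z-o[2])/d[2]
def proj(c,p):
    q=c["T"][:3,:3].T@(np.array(p)-c["T"][:3,3]); return c["cx"]-c["f"]*q[0]/q[2], c["cy"]+c["f"]*q[1]/q[2]
E
python3 - <<'E'
from h import *
for n in ["scene","top","wrist"]:
    c=read(n); save(c,f"pics/{n}0.png"); print(n,{k:v for k,v in c.items() if k not in("color",)})
print(ctrl.get_state())
E
```

```text
pics
scene {'fov_y': 48.56584515898999, 'cx': 325.275948827262, 'cy': 197.8841324419729, 'origin': array([ 1.09242719, -0.1865174 ,  0.97996209]), 'orientation': array([0.22571724, 0.16738231, 0.55454572, 0.7832713 ]), 'T': array([[ 0.32892442, -0.79315735,  0.51255258,  1.09242719],
       [ 0.94428164,  0.28306154, -0.16795339, -0.1865174 ],
       [-0.01187045,  0.53923796,  0.84206978,  0.97996209],
       [ 0.        ,  0.        ,  0.        ,  1.        ]]), 'f': np.float64(443.3031458664773)}
top {'fov_y': 57.514965897172324, 'cx': 321.870193933885, 'cy': 205.2693433438838, 'origin': array([0.4231708 , 0.02072809, 0.85667656]), 'orientation': array([ 0.05779419, -0.06361157, -0.69540404,  0.71346101]), 'T': array([[ 0.02473357,  0.98493459, -0.17114938,  0.4231708 ],
       [-0.9996401 ,  0.02614609,  0.00600368,  0.02072809],
       [ 0.01038812,  0.17093929,  0.9852268 ,  0.85667656],
       [ 0.        ,  0.        ,  0.        ,  1.        ]]), 'f': np.float64(364.4389842784829)}
wrist {'fov_y': 67.42837264749895, 'cx': 321.4541022977849, 'cy': 199.04760140411048, 'T_tool
[... 661 characters left out ...]
rray([-1.48999265e+00,  2.86993735e-01,  1.57782670e+00, -1.53712660e-05,
        1.27858813e+00, -1.50002861e-01]), 'dq': array([ 1.96715821e-03, -2.30558098e-03, -4.27054333e-03, -8.55959532e-05,
       -1.11553396e-03,  8.01655484e-05]), 'joint_efforts': array([ 8.79442923e-04, -4.06602609e+01, -2.93138552e+01, -9.52205073e-05,
        3.93321810e-03,  5.27641291e-07]), 'eef_pos': array([ 0.15439718, -0.65658885,  0.23025147]), 'tcp_rot': array([ 9.93347765e-01,  1.15149443e-01,  2.40552124e-05, -9.07666982e-04]), 'contact_force': array([ 0.10854511, -0.59468638, -0.50242359]), 'wrist_torque': array([0.03619475, 0.00255769, 0.00045148]), 'finger_force': 0.0, 'opening': 1.0019472880234133}
```

View pics/top0.png

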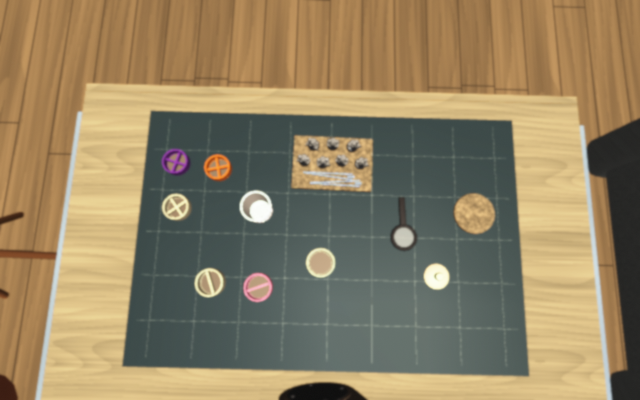

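View pics/scene0.png

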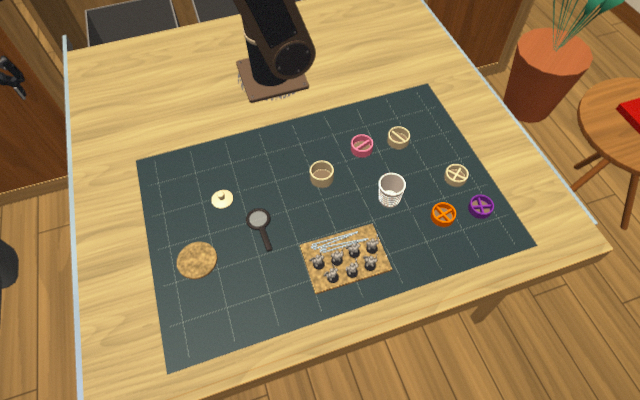

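Top view shows these pixels: deep dish (320,262), two-well (209,282), four-well (175,207), lid (436,277) and coaster (474,213). The look-alikes are pink two-well (258,287), orange four-well (217,167) and purple four-well (175,161). The ivory ones fit the description, so I'll confirm them in a crop and measure.

```bash
python3 - <<'E'
from h import *
c=read("top"); s=read("scene")
cv2.imwrite("pics/crop1.png",cv2.resize(c["color"][140:310,150:350,::-1],(800,680))[:600])
hsv=cv2.cvtColor(c["color"],cv2.COLOR_RGB2HSV)
def blob(c,u,v,r=28):
    im=c["color"].astype(int); 
    hs=cv2.cvtColor(c["color"],cv2.COLOR_RGB2HSV)
    m=((hs[...,2]>95)&(im[...,0]>im[...,2]+12)).astype(np.uint8)
    w=np.zeros_like(m); cv2.circle(w,(u,v),r,1,-1); m&=w
    cs,_=cv2.findContours(m,cv2.RETR_EXTERNAL,cv2.CHAIN_APPROX_NONE)
    k=max(cs,key=cv2.contourArea); h=cv2.convexHull(k)
    return cv2.fitEllipse(h)
for n,uv,z in [("deep",(320,262),.044),("two",(209,282),.034),("four",(175,207),.03),("lid",(436,277),.009),("coaster",(474,213),.008)]:
    e=blob(c,*uv,r=30 if n=="coaster" else 22); p=onz(c,*e[0],z)
    print(n,np.round(e[0],1),np.round(e[1],1),p.round(4), "scene px",np.round(proj(s,p)))
for n,uv,z in [("cup",(256,207),.07),("magring",(403,237),.01),("maghandle",(402,200),.01),("b",(293,190),.01),("b",(372,191),.01),("b",(295,136),.01),("b",(373,139),.01),("pink",(258,287),.034)]:
    print(n,onz(c,*uv,z).round(3))
E
```

```text
deep [320.1 262.1] [30.2 30.5] [0.4371 0.0165 0.044 ] scene px [320. 170.]
two [209.2 282.1] [29.9 31.9] [0.3877 0.2596 0.034 ] scene px [397. 135.]
four [175.8 206.7] [27.9 29.8] [0.5545 0.3502 0.03  ] scene px [455. 173.]
lid [436.1 276. ] [26.4 27.7] [ 0.4129 -0.2501  0.009 ] scene px [221. 199.]
coaster [474.1 213.1] [40.7 43.4] [ 0.5614 -0.3448  0.008 ] scene px [195. 259.]
cup [0.552 0.16  0.07 ]
magring [ 0.5   -0.175  0.01 ]
maghandle [ 0.588 -0.174  0.01 ]
b [0.605 0.085 0.01 ]
b [ 0.608 -0.103  0.01 ]
b [0.74  0.085 0.01 ]
b [ 0.738 -0.105  0.01 ]
pink [0.38  0.152 0.034]
```

View pics/crop1.png

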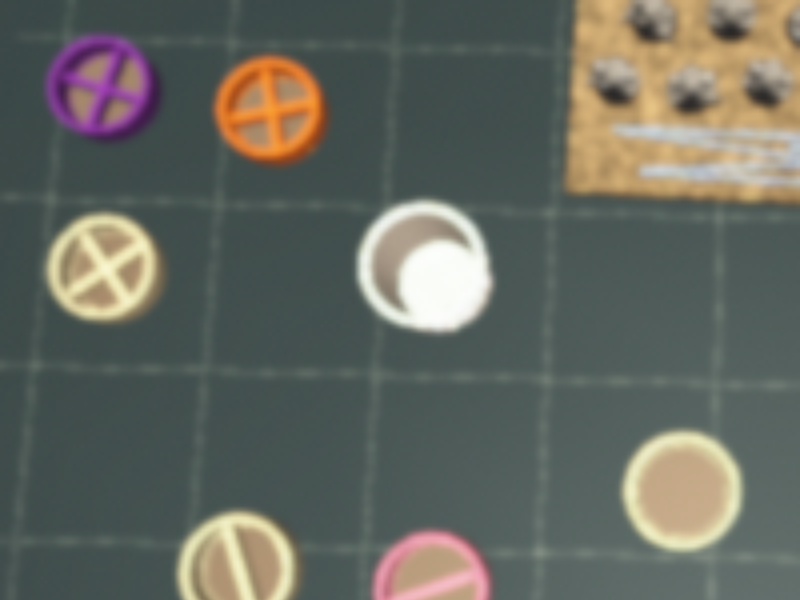

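The ivory dishes are confirmed. First I'll go above the coaster for a close look.

Request:
move_arm --plan '[37,28,-6,0,0,0,85,37,28,-6,0,0,0,85,37,28,-6,0,0,0,85,37,28,-6,0,0,0,85,37,28,-6,0,0,0,85,37,28,-6,0,0,0,85,37,28,-6,0,0,0,85,37,28,-6,0,0,0,85,37,28,-6,0,0,0,85,37,28,-6,0,0,0,85,37,32,-6,0,0,0,85,0,0,0,0,0,0,85]'

```text
time: 1.45
eef_pos: [0.5646, -0.3403, 0.164]
tcp_rot: [0.993, 0.118, 0.0, -0.001]
contact_force: [0.6, -1.0, -1.5]
opening: 0.999
finger_force: 0.0
```

```bash
python3 - <<'E'
from h import *
print(ctrl.get_state()["eef_pos"],ctrl.get_state()["tcp_rot"])
c=read("wrist"); save(c,"pics/w1.png")
print("expect",proj(c,[.5614,-.3448,.008]))
E
```

```text
[ 0.56455697 -0.34028251  0.16395398] [ 9.92980276e-01  1.18272673e-01  3.58177882e-06 -1.32139387e-03]
expect (np.float64(325.67941430273356), np.float64(189.54953905229254))
```

View pics/w1.png

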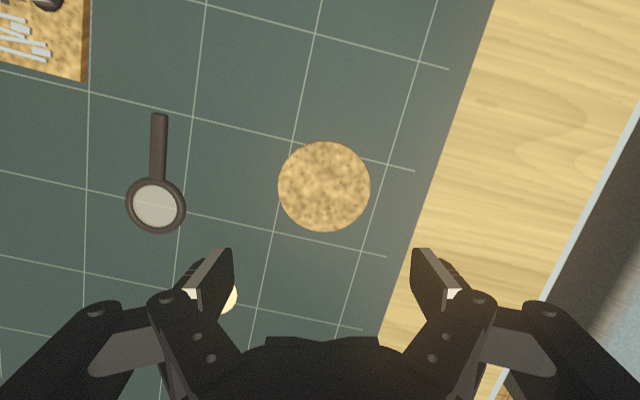

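The coaster is at (324,187), close to the prediction. The fingers are at the bottom.

```bash
cat >> h.py <<'E'
def measure(c,p,diam,show=None):
    """ellipse of the bright warm blob around p (rim centre guess) -> centre on plane z=p[2]"""
    im=c["color"].astype(int); u,v=proj(c,p); o=c["T"][:3,3]
    r=int(diam/2*c["f"]/np.linalg.norm(np.array(p)-o)*1.35)
    m=((im[...,0]>im[...,2]+15)&(im.max(2)>90)).astype(np.uint8)
    w=np.zeros_like(m); cv2.circle(w,(int(u),int(v)),r,1,-1); m&=w
    m=cv2.morphologyEx(m,cv2.MORPH_OPEN,np.ones((3,3)))
    cs,_=cv2.findContours(m,cv2.RETR_EXTERNAL,cv2.CHAIN_APPROX_NONE)
    h=cv2.convexHull(max(cs,key=cv2.contourArea))
    # contour cast on the plane, circle fit there
    q=np.array([onz(c,x,y,p[2])[:2] for x,y in h[:,0]])
    (cx,cy),rr=cv2.minEnclosingCircle((q*1000).astype(np.float32))
    A=np.c_[2*q,np.ones(len(q))]; s=np.linalg.lstsq(A,(q**2).sum(1),rcond=None)[0]
    rad=np.sqrt(s[2]+s[0]**2+s[1]**2); res=np.linalg.norm(q-s[:2],axis=1)-rad
    st=ctrl.get_state()["eef_pos"]
    print("px",(round(u),round(v)),"fit",s[:2].round(4),"diam",round(2*rad*1000,1),"res",(1000*res.std()).round(2),"tcp",st.round(4),"to go mm",((s[:2]-st[:2])*1000).round(1))
    if show: save(c,show)
E
python3 - <<'E'
from h import *
measure(read("wrist"),[.5614,-.3448,.008],.096)
E
```

```text
px (324, 187) fit [ 0.5627 -0.3421] diam 96.7 res 0.28 tcp [ 0.5619 -0.344   0.1648] to go mm [0.7 1.9]
```

Request:
move_arm --plan '[-10,30,0,0,0,0,85,-10,30,0,0,0,0,85,-10,30,0,0,0,0,85,-10,30,0,0,0,0,85,-10,30,0,0,0,0,85,-10,30,0,0,0,0,85,-10,30,0,0,0,0,85,-10,30,0,0,0,0,85,-10,30,0,0,0,0,85,-15,30,0,0,0,0,85,-15,30,0,0,0,0,85,-7,27,0,0,0,0,85]'

```text
time: 2.75
eef_pos: [0.4331, 0.0117, 0.1655]
tcp_rot: [0.993, 0.114, 0.0, 0.0]
contact_force: [0.8, -0.9, -0.7]
opening: 0.998
finger_force: 0.0
```

```bash
python3 - <<'E'
from h import *
measure(read("wrist"),[.4371,.0165,.044],.063,"pics/w2.png")
E
```

```text
px (318, 189) fit [0.4388 0.0218] diam 68.0 res 0.57 tcp [0.4322 0.0145 0.1652] to go mm [6.6 7.3]
```

View pics/w2.png

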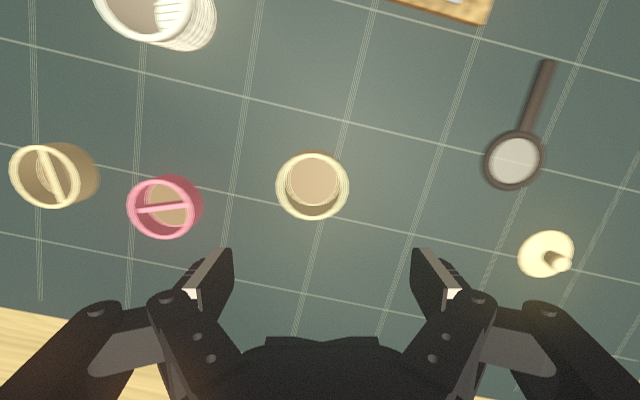

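The deep dish is at (312,185), with motion blur because the arm was still settling. I'll measure again at rest.

```bash
python3 - <<'E'
from h import *
read("wrist")
for i in range(2): measure(read("wrist"),[.4371,.0165,.044],.063)
E
```

```text
px (319, 189) fit [0.44   0.0191] diam 65.4 res 0.99 tcp [0.434  0.0117 0.1657] to go mm [6.  7.5]
px (317, 190) fit [0.4397 0.0193] diam 65.2 res 1.07 tcp [0.4345 0.011  0.1658] to go mm [5.2 8.3]
```

Request:
move_arm --plan '[5,7,-10,0,0,0,85,0,0,0,0,0,0,85,0,0,0,0,0,0,85]'

```text
time: 3.25
eef_pos: [0.4394, 0.0184, 0.1546]
tcp_rot: [0.993, 0.115, -0.001, -0.0]
contact_force: [0.9, -0.0, -0.5]
opening: 0.996
finger_force: 0.0
```

```bash
python3 - <<'E'
from h import *
read("wrist")
c=read("wrist")
for i in range(3): measure(read("wrist"),[.4385,.0185,.044],.063)
save(c,"pics/w3.png")
cv2.imwrite("pics/w3c.png",cv2.resize(c["color"][130:250,240:400,::-1],(640,480),interpolation=0))
E
```

```text
px (322, 198) fit [0.4403 0.0197] diam 65.9 res 1.15 tcp [0.4396 0.0186 0.1552] to go mm [0.7 1.2]
px (322, 198) fit [0.4404 0.0198] diam 66.1 res 1.16 tcp [0.4396 0.0186 0.1553] to go mm [0.8 1.2]
px (322, 198) fit [0.4403 0.0196] diam 65.8 res 1.23 tcp [0.4396 0.0187 0.1554] to go mm [0.7 0.9]
```

View pics/w3c.png

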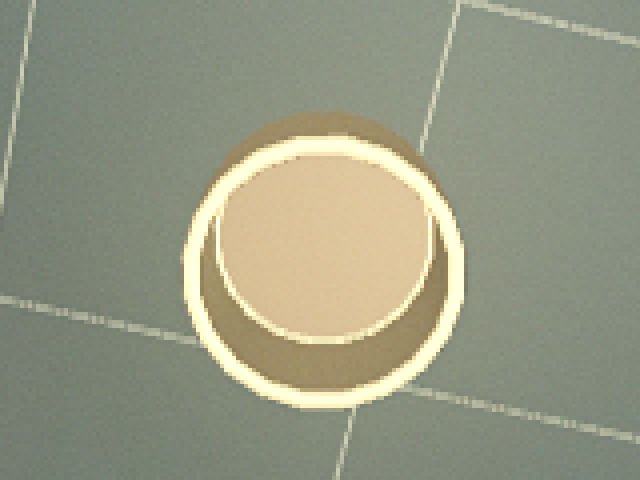

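The rim is the bright ring, centred at pixel (321,198). The wall pollutes the mask, so I'll keep only the bright rim.

```bash
sed -i 's/def measure(c,p,diam,show=None):/def measure(c,p,diam,show=None,th=90):/; s/im.max(2)>90/im.max(2)>th/; s/np.ones((3,3))/np.ones((2,2))/' h.py; python3 - <<'E'
from h import *
for t in (220,235): measure(read("wrist"),[.4385,.0185,.044],.063,th=t)
E
```

```text
px (322, 198) fit [0.4374 0.0182] diam 62.3 res 0.13 tcp [0.4396 0.0188 0.1554] to go mm [-2.2 -0.5]
px (322, 198) fit [0.4374 0.0182] diam 61.9 res 0.13 tcp [0.4395 0.0188 0.1555] to go mm [-2.2 -0.6]
```

Request:
move_arm --plan '[-2,-0.5,-30,0,0,0,85,0,0,-30,0,0,0,85,0,0,-30,0,0,0,85,0,0,-30,0,0,0,85,0,0,-20,0,0,0,85,0,0,-9,0,0,0,85,0,0,0,0,0,0,85,0,0,0,0,0,0,85,0,0,0,0,0,0,85]' --newtons 25

```text
time: 4.5
eef_pos: [0.4387, 0.0182, 0.0077]
tcp_rot: [0.993, 0.115, 0.001, 0.0]
contact_force: [0.4, -0.1, 0.1]
opening: 0.996
finger_force: 0.0
```

Request:
move_arm --plan '[0,0,0,0,0,0,50,0,0,0,0,0,0,50,0,0,0,0,0,0,50,0,0,0,0,0,0,50,0,0,0,0,0,0,50,0,0,0,0,0,0,50,0,0,0,0,0,0,50,0,0,0,0,0,0,50]'

```text
time: 5.3
eef_pos: [0.4384, 0.0183, 0.0075]
tcp_rot: [0.993, 0.115, 0.001, 0.0]
contact_force: [-2.1, 0.3, 6.4]
opening: 0.731
finger_force: 27.1
```

Gripped. I'll lift and move short of the coaster for a settled look at it.

Request:
move_arm --plan '[0,0,10,0,0,0,50,0,0,30,0,0,0,50,0,0,40,0,0,0,50,5,-20,40,0,0,0,50,8,-45,0,0,0,0,50,8,-45,0,0,0,0,50,8,-45,0,0,0,0,50,8,-45,0,0,0,0,50,8,-45,0,0,0,0,50,8,-45,0,0,0,0,50,5,-45,0,0,0,0,50,4,-25,0,0,0,0,50]'

```text
time: 6.5
eef_pos: [0.4992, -0.3449, 0.1267]
tcp_rot: [0.993, 0.114, 0.0, 0.001]
contact_force: [0.4, -0.1, -1.7]
opening: 0.736
finger_force: 28.3
```

Request:
move_arm --plan '[0,0,0,0,0,0,50,0,0,0,0,0,0,50,0,0,0,0,0,0,50,0,0,0,0,0,0,50]'

```text
time: 6.9
eef_pos: [0.4993, -0.3401, 0.1262]
tcp_rot: [0.993, 0.116, -0.0, -0.0]
contact_force: [-0.4, 0.0, -1.3]
opening: 0.734
finger_force: 28.3
```

```bash
python3 - <<'E'
from h import *
for i in range(2): measure(read("wrist"),[.5625,-.343,.008],.096,"pics/w4.png")
E
```

```text
px (342, 126) fit [ 0.5623 -0.3428] diam 96.4 res 0.35 tcp [ 0.4994 -0.3402  0.1263] to go mm [62.9 -2.6]
px (342, 126) fit [ 0.5638 -0.3446] diam 98.7 res 2.56 tcp [ 0.4995 -0.3404  0.1264] to go mm [64.3 -4.2]
```

View pics/w4.png

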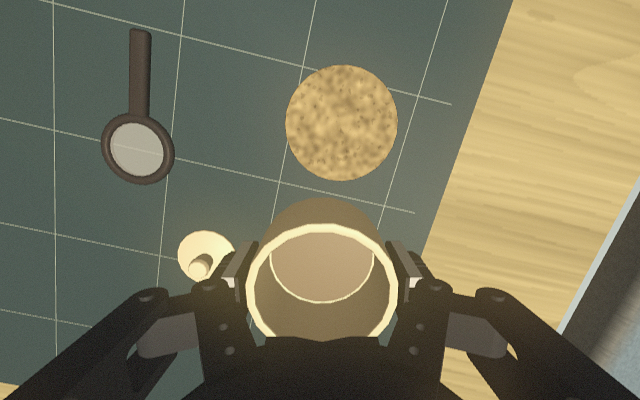

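The coaster is at (342,123), and the dish is held straight. I'll go over the coaster and lower.

Request:
move_arm --plan '[35,-2.5,0,0,0,0,50,29,0,0,0,0,0,50,0,0,-25,0,0,0,50,0,0,-30,0,0,0,50,0,0,-25,0,0,0,50,0,0,-15,0,0,0,50,0,0,-9,0,0,0,50,0,0,-3,0,0,0,50,0,0,0,0,0,0,50,0,0,0,0,0,0,50,0,0,0,0,0,0,50]'

```text
time: 8.1
eef_pos: [0.5642, -0.3448, 0.0209]
tcp_rot: [0.993, 0.115, 0.001, 0.001]
contact_force: [0.7, 0.7, -0.5]
opening: 0.731
finger_force: 28.3
```

Request:
move_arm --plan '[-1,2,-1.5,0,0,0,50,0,0,-1,0,0,0,50,0,0,-1,0,0,0,50,0,0,-1,0,0,0,50,0,0,0,0,0,0,50,0,0,0,0,0,0,50]'

```text
time: 8.7
eef_pos: [0.5625, -0.3421, 0.0157]
tcp_rot: [0.993, 0.115, -0.0, -0.0]
contact_force: [-2.9, 1.9, 4.8]
opening: 0.733
finger_force: 28.8
```

Request:
move_arm --plan '[0,0,0,0,0,0,66,0,0,0,0,0,0,72,0,0,0,0,0,0,80,0,0,0,0,0,0,85,0,0,0,0,0,0,85,0,0,20,0,0,0,85,0,0,40,0,0,0,85,0,0,40,0,0,0,85,0,0,40,0,0,0,85,0,0,10,0,0,0,85,0,0,0,0,0,0,85,0,0,0,0,0,0,85]'

```text
time: 9.9
eef_pos: [0.5617, -0.3415, 0.1631]
tcp_rot: [0.993, 0.115, -0.001, -0.001]
contact_force: [-0.2, 0.4, -0.8]
opening: 0.996
finger_force: 0.0
```

```bash
python3 - <<'E'
from h import *
read("wrist");read("wrist")
for i in range(2):
  c=read("wrist"); measure(c,[.562,-.3425,.052],.063,th=220)
E
```

```text
px (324, 197) fit [ 0.5617 -0.3429] diam 62.2 res 0.15 tcp [ 0.5613 -0.3412  0.1618] to go mm [ 0.4 -1.7]
px (324, 197) fit [ 0.5617 -0.3429] diam 62.1 res 0.14 tcp [ 0.5615 -0.3413  0.1621] to go mm [ 0.3 -1.6]
```

Request:
move_arm --plan '[-7,24,0,0,0,0,85,-13,48,0,0,0,0,85,-13,48,0,0,0,0,85,-13,48,0,0,0,0,85,-13,48,0,0,0,0,85,-13,48,0,0,0,0,85,-13,48,0,0,0,0,85,-13,48,0,0,0,0,85,-13,48,0,0,0,0,85,-13,48,0,0,0,0,85,-13,48,0,0,0,0,85,-13,48,0,0,0,0,85]'

```text
time: 11.3
eef_pos: [0.4111, 0.2116, 0.1641]
tcp_rot: [0.993, 0.115, -0.0, 0.0]
contact_force: [0.2, 0.2, -0.1]
opening: 0.993
finger_force: 0.0
```

Request:
move_arm --plan '[-15,30,0,0,0,0,85,-9,21,-10,0,0,0,85,0,0,0,0,0,0,85,0,0,0,0,0,0,85,0,0,0,0,0,0,85,0,0,0,0,0,0,85]'

```text
time: 11.9
eef_pos: [0.3892, 0.26, 0.1551]
tcp_rot: [0.993, 0.114, 0.0, 0.0]
contact_force: [-0.6, -0.1, 0.3]
opening: 0.997
finger_force: 0.0
```

```bash
python3 - <<'E'
from h import *
read("wrist")
for i in range(2):
  c=read("wrist"); measure(c,[.388,.261,.034],.061,th=220)
save(c,"pics/w5.png")
E
```

```text
px (320, 195) fit [0.3879 0.263 ] diam 60.0 res 0.09 tcp [0.3891 0.2602 0.1551] to go mm [-1.2  2.8]
px (321, 195) fit [0.3879 0.2631] diam 60.0 res 0.08 tcp [0.389  0.2603 0.1551] to go mm [-1.1  2.8]
```

Request:
move_arm --plan '[-1,2.5,-30,0,0,0,85,0,0,-30,0,0,0,85,0,0,-30,0,0,0,85,0,0,-30,0,0,0,85,0,0,-18,0,0,0,85,0,0,-9,0,0,0,85,0,0,0,0,0,0,85,0,0,0,0,0,0,85,0,0,0,0,0,0,85]'

```text
time: 12.95
eef_pos: [0.3887, 0.2638, 0.0092]
tcp_rot: [0.993, 0.115, 0.001, -0.0]
contact_force: [0.8, 0.4, 0.6]
opening: 0.993
finger_force: 0.0
```

Request:
move_arm --plan '[0,0,0,0,0,0,50,0,0,0,0,0,0,50,0,0,0,0,0,0,50,0,0,0,0,0,0,50,0,0,0,0,0,0,50,0,0,0,0,0,0,50,0,0,0,0,0,0,50,0,0,0,0,0,0,50]'

```text
time: 13.75
eef_pos: [0.3882, 0.2638, 0.0091]
tcp_rot: [0.993, 0.115, 0.001, -0.0]
contact_force: [-1.5, -0.7, 5.5]
opening: 0.709
finger_force: 26.8
```

Request:
move_arm --plan '[0,0,10,0,0,0,50,0,0,30,0,0,0,50,0,0,40,0,0,0,50,7,-24,40,0,0,0,50,13,-47,10,0,0,0,50,13,-48,0,0,0,0,50,13,-48,0,0,0,0,50,13,-48,0,0,0,0,50,13,-48,0,0,0,0,50,13,-48,0,0,0,0,50,13,-48,0,0,0,0,50,13,-48,0,0,0,0,50]'

```text
time: 14.95
eef_pos: [0.4984, -0.1456, 0.1382]
tcp_rot: [0.993, 0.115, 0.0, 0.0]
contact_force: [1.0, -0.6, -0.9]
opening: 0.708
finger_force: 27.7
```

Request:
move_arm --plan '[13,-48,0,0,0,0,50,13,-48,0,0,0,0,50,13,-48,0,0,0,0,50,13,-46,0,0,0,0,50,13,-40,0,0,0,0,50,10,-16,0,0,0,0,50,0,0,0,0,0,0,50,0,0,0,0,0,0,50,0,0,0,0,0,0,50,0,0,0,0,0,0,50]'

```text
time: 15.95
eef_pos: [0.5732, -0.3881, 0.1379]
tcp_rot: [0.993, 0.116, -0.0, -0.0]
contact_force: [0.8, -0.3, -1.2]
opening: 0.706
finger_force: 27.8
```

Request:
move_arm --plan '[-11,45,0,0,0,0,50,0,0,-25,0,0,0,50,0,0,-25,0,0,0,50,0,0,-12,0,0,0,50,0,0,0,0,0,0,50,0,0,0,0,0,0,50,0,0,0,0,0,0,50,0,0,0,0,0,0,50]'

```text
time: 16.75
eef_pos: [0.5632, -0.3454, 0.0775]
tcp_rot: [0.993, 0.115, 0.001, 0.001]
contact_force: [-0.4, -0.1, -0.5]
opening: 0.712
finger_force: 27.9
```

```bash
python3 - <<'E'
from h import *
c=read("wrist");s=ctrl.get_state();print(s["eef_pos"],s["contact_force"])
z=s["eef_pos"][2]-.0091+.034
measure(c,[s["eef_pos"][0],s["eef_pos"][1],z],.061,"pics/w6.png",th=220)
E
```

```text
[ 0.56306859 -0.34525473  0.07721923] [ 0.02087884 -0.72343546 -1.34712772]
px (322, 279) fit [ 0.563  -0.3457] diam 60.3 res 0.12 tcp [ 0.5631 -0.3453  0.0772] to go mm [-0.  -0.4]
```

View pics/w6.png

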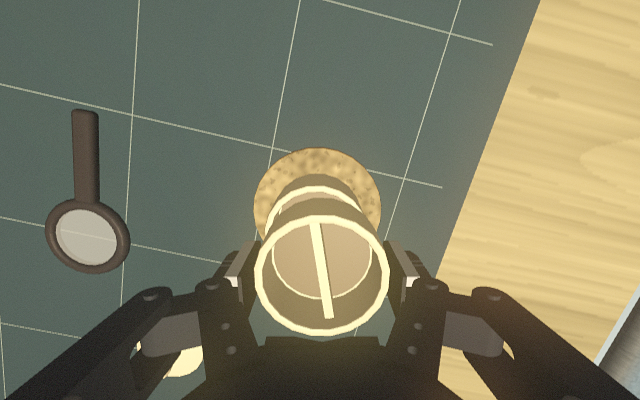

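The held two-well is centred at (322,276), above the deep dish. I'll correct by (-1.3, +2.8) mm and lower.

Request:
move_arm --plan '[-1.3,2.7,0,0,0,0,50,0,0,-6,0,0,0,50,0,0,-5,0,0,0,50,0,0,0,0,0,0,50,0,0,0,0,0,0,50,0,0,0,0,0,0,50]'

```text
time: 17.4
eef_pos: [0.5612, -0.3419, 0.0648]
tcp_rot: [0.993, 0.115, -0.0, -0.0]
contact_force: [0.0, 0.9, -0.9]
opening: 0.71
finger_force: 27.8
```

```bash
python3 - <<'E'
from h import *
c=read("wrist");s=ctrl.get_state();print(s["eef_pos"],s["contact_force"])
z=s["eef_pos"][2]-.0091+.034
measure(c,[s["eef_pos"][0],s["eef_pos"][1],z],.061,th=220)
E
```

```text
[ 0.56128108 -0.34199977  0.06496166] [-0.19274504 -0.02643913 -0.54416064]
px (322, 280) fit [ 0.5613 -0.3422] diam 60.2 res 0.13 tcp [ 0.5613 -0.342   0.065 ] to go mm [ 0.  -0.2]
```

Within 0.8 mm. Lowering the last 10 mm to contact.

Request:
move_arm --plan '[0.4,-0.7,-2,0,0,0,50,0,0,-2,0,0,0,50,0,0,-2,0,0,0,50,0,0,-1.5,0,0,0,50,0,0,-1,0,0,0,50,0,0,0,0,0,0,50,0,0,0,0,0,0,50]'

```text
time: 18.15
eef_pos: [0.5615, -0.3426, 0.0563]
tcp_rot: [0.993, 0.115, 0.0, -0.0]
contact_force: [-0.3, 0.2, -0.5]
opening: 0.709
finger_force: 27.8
```

Request:
move_arm --plan '[0,0,-0.8,0,0,0,50,0,0,-0.7,0,0,0,50,0,0,-0.5,0,0,0,50,0,0,0,0,0,0,50,0,0,0,0,0,0,50]'

```text
time: 18.65
eef_pos: [0.5617, -0.3427, 0.0551]
tcp_rot: [0.993, 0.115, 0.0, 0.0]
contact_force: [-3.0, 1.6, 5.6]
opening: 0.707
finger_force: 28.3
```

Seated at the expected height, with contact. Release and raise.

Request:
move_arm --plan '[0,0,0,0,0,0,64,0,0,0,0,0,0,70,0,0,0,0,0,0,78,0,0,0,0,0,0,85,0,0,0,0,0,0,85,0,0,20,0,0,0,85,0,0,40,0,0,0,85,0,0,40,0,0,0,85,0,0,30,0,0,0,85,0,0,0,0,0,0,85,0,0,0,0,0,0,85,0,0,0,0,0,0,85]'

```text
time: 19.85
eef_pos: [0.5607, -0.3419, 0.1822]
tcp_rot: [0.993, 0.115, -0.001, -0.001]
contact_force: [-0.1, -0.3, -0.2]
opening: 0.995
finger_force: 0.0
```

```bash
python3 - <<'E'
from h import *
read("wrist")
c=read("wrist"); measure(c,[.562,-.343,.080],.061,"pics/w7.png",th=220)
E
```

```text
px (324, 199) fit [ 0.5614 -0.3434] diam 60.0 res 0.09 tcp [ 0.5606 -0.3418  0.1818] to go mm [ 0.8 -1.6]
```

View pics/w7.png

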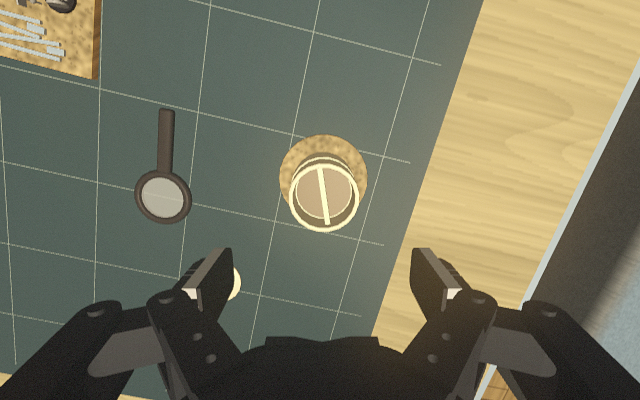

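Tower is sound: two-well at (323,198). On to the four-well.

Request:
move_arm --plan '[0,24,0,0,0,0,85,-1,48,0,0,0,0,85,0,48,0,0,0,0,85,-1,48,0,0,0,0,85,0,48,0,0,0,0,85,-1,48,0,0,0,0,85,0,48,0,0,0,0,85,-1,48,0,0,0,0,85,0,48,0,0,0,0,85,-1,48,0,0,0,0,85,0,48,0,0,0,0,85,-1,48,0,0,0,0,85]'

```text
time: 21.15
eef_pos: [0.5546, 0.2112, 0.1829]
tcp_rot: [0.993, 0.115, -0.001, 0.0]
contact_force: [2.5, -0.3, 0.1]
opening: 0.996
finger_force: 0.0
```

Request:
move_arm --plan '[0,48,0,0,0,0,85,0,48,0,0,0,0,85,0,35,-10,0,0,0,85,0,13,-25,0,0,0,85,0,0,0,0,0,0,85,0,0,0,0,0,0,85,0,0,0,0,0,0,85,0,0,0,0,0,0,85]'

```text
time: 21.95
eef_pos: [0.5565, 0.3526, 0.1507]
tcp_rot: [0.993, 0.114, 0.001, -0.0]
contact_force: [0.5, -0.2, 0.3]
opening: 0.994
finger_force: 0.0
```

```bash
python3 - <<'E'
from h import *
read("wrist")
for i in range(2):
  c=read("wrist"); measure(c,[.555,.353,.03],.059,th=220)
E
```

```text
px (321, 196) fit [0.556  0.3542] diam 57.8 res 0.11 tcp [0.5564 0.3527 0.1506] to go mm [-0.4  1.5]
px (321, 196) fit [0.556  0.3542] diam 57.8 res 0.12 tcp [0.5562 0.3529 0.1505] to go mm [-0.3  1.4]
```

Request:
move_arm --plan '[-0.5,1.5,-30,0,0,0,85,0,0,-30,0,0,0,85,0,0,-30,0,0,0,85,0,0,-30,0,0,0,85,0,0,-15,0,0,0,85,0,0,-8,0,0,0,85,0,0,0,0,0,0,85,0,0,0,0,0,0,85,0,0,0,0,0,0,85]'

```text
time: 23.0
eef_pos: [0.5564, 0.3555, 0.0084]
tcp_rot: [0.993, 0.115, 0.002, -0.001]
contact_force: [0.6, -0.2, -0.6]
opening: 0.994
finger_force: 0.0
```

Request:
move_arm --plan '[0,0,0,0,0,0,48,0,0,0,0,0,0,48,0,0,0,0,0,0,48,0,0,0,0,0,0,48,0,0,0,0,0,0,48,0,0,0,0,0,0,48,0,0,0,0,0,0,48,0,0,0,0,0,0,48]'

```text
time: 23.8
eef_pos: [0.5558, 0.3553, 0.0076]
tcp_rot: [0.993, 0.115, 0.001, -0.0]
contact_force: [-1.6, -0.5, 5.5]
opening: 0.678
finger_force: 27.4
```

Request:
move_arm --plan '[0,0,10,0,0,0,48,0,0,30,0,0,0,48,0,0,45,0,0,0,48,0,0,45,0,0,0,48,0,-24,30,0,0,0,48,0,-48,0,0,0,0,48,0,-48,0,0,0,0,48,0,-48,0,0,0,0,48,0,-48,0,0,0,0,48,0,-48,0,0,0,0,48,0,-48,0,0,0,0,48,0,-48,0,0,0,0,48]'

```text
time: 25.0
eef_pos: [0.5542, -0.0068, 0.1661]
tcp_rot: [0.993, 0.115, -0.0, -0.0]
contact_force: [0.3, 0.2, -0.1]
opening: 0.676
finger_force: 27.3
```

Request:
move_arm --plan '[1,-48,0,0,0,0,48,1,-48,0,0,0,0,48,1,-48,0,0,0,0,48,1,-48,0,0,0,0,48,1,-48,0,0,0,0,48,1,-48,0,0,0,0,48,0,-40,0,0,0,0,48,0,-10,0,0,0,0,48,0,0,-25,0,0,0,48,0,0,-30,0,0,0,48,0,0,-8,0,0,0,48,0,0,0,0,0,0,48]'

```text
time: 26.2
eef_pos: [0.5598, -0.3412, 0.1009]
tcp_rot: [0.993, 0.115, -0.002, -0.002]
contact_force: [0.2, -0.0, -0.7]
opening: 0.68
finger_force: 27.3
```

Request:
move_arm --plan '[0,0,0,0,0,0,48,0,0,0,0,0,0,48,0,0,0,0,0,0,48]'

```text
time: 26.5
eef_pos: [0.562, -0.3435, 0.1053]
tcp_rot: [0.993, 0.115, 0.001, 0.001]
contact_force: [0.7, -0.4, -1.2]
opening: 0.677
finger_force: 27.3
```

```bash
python3 - <<'E'
from h import *
c=read("wrist");s=ctrl.get_state();print(s["eef_pos"],s["contact_force"])
z=s["eef_pos"][2]-.0076+.03
measure(c,[s["eef_pos"][0],s["eef_pos"][1],z],.059,th=220)
E
```

```text
[ 0.56178086 -0.34346187  0.1049581 ] [ 0.34349905  0.20268399 -0.96677317]
px (322, 277) fit [ 0.5624 -0.3437] diam 58.3 res 0.12 tcp [ 0.5618 -0.3435  0.105 ] to go mm [ 0.6 -0.2]
```

Request:
move_arm --plan '[-1,0.3,-5,0,0,0,48,0,0,-5,0,0,0,48,0,0,-3,0,0,0,48,0,0,0,0,0,0,48,0,0,0,0,0,0,48,0,0,0,0,0,0,48]'

```text
time: 27.15
eef_pos: [0.5602, -0.3429, 0.0904]
tcp_rot: [0.993, 0.115, 0.0, 0.0]
contact_force: [-0.1, 0.6, -2.0]
opening: 0.676
finger_force: 27.3
```

```bash
python3 - <<'E'
from h import *
c=read("wrist");s=ctrl.get_state();print(s["eef_pos"],s["contact_force"])
z=s["eef_pos"][2]-.0076+.03
measure(c,[s["eef_pos"][0],s["eef_pos"][1],z],.059,th=220)
E
```

```text
[ 0.56019141 -0.34292576  0.09054515] [ 0.57916639 -0.82194884 -0.94146782]
px (322, 277) fit [ 0.5609 -0.343 ] diam 58.1 res 0.13 tcp [ 0.5602 -0.3429  0.0905] to go mm [ 0.7 -0.1]
```

Request:
move_arm --plan '[0.4,-0.4,-2,0,0,0,48,0,0,-2,0,0,0,48,0,0,-2,0,0,0,48,0,0,-1.2,0,0,0,48,0,0,-0.8,0,0,0,48,0,0,-0.8,0,0,0,48,0,0,-0.5,0,0,0,48,0,0,0,0,0,0,48,0,0,0,0,0,0,48]'

```text
time: 28.1
eef_pos: [0.5607, -0.3432, 0.0817]
tcp_rot: [0.993, 0.115, 0.0, 0.0]
contact_force: [-0.4, 1.7, 3.5]
opening: 0.674
finger_force: 27.7
```

Seated (0.0817 against 0.0816 expected). Release, raise and check.

Request:
move_arm --plan '[0,0,0,0,0,0,62,0,0,0,0,0,0,68,0,0,0,0,0,0,78,0,0,0,0,0,0,85,0,0,0,0,0,0,85,0,0,20,0,0,0,85,0,0,40,0,0,0,85,0,0,40,0,0,0,85,0,0,25,0,0,0,85,0,0,0,0,0,0,85,0,0,0,0,0,0,85,0,0,0,0,0,0,85]'

```text
time: 29.3
eef_pos: [0.5595, -0.3424, 0.2036]
tcp_rot: [0.993, 0.115, -0.001, -0.001]
contact_force: [0.2, 0.1, -0.0]
opening: 0.993
finger_force: 0.0
```

```bash
python3 - <<'E'
from h import *
read("wrist")
c=read("wrist"); measure(c,[.5615,-.343,.104],.059,"pics/w8.png",th=220)
E
```

```text
px (323, 199) fit [ 0.5611 -0.3437] diam 57.9 res 0.17 tcp [ 0.5595 -0.3424  0.2033] to go mm [ 1.6 -1.3]
```

Request:
move_arm --plan '[-20,13,0,0,0,0,60,-35,22,0,0,0,0,60,-35,22,-15,0,0,0,60,-35,22,-30,0,0,0,60,-20,15,-15,0,0,0,60,0,0,0,0,0,0,60,0,0,0,0,0,0,60,0,0,0,0,0,0,60,0,0,0,0,0,0,60]'

```text
time: 30.3
eef_pos: [0.4175, -0.2509, 0.1479]
tcp_rot: [0.993, 0.115, 0.001, 0.001]
contact_force: [-0.0, 0.1, 0.5]
opening: 0.699
finger_force: 0.0
```

```bash
python3 - <<'E'
from h import *
read("wrist");c=read("wrist")
for t in(90,150,220): measure(c,[.414,-.248,.009],.057,th=t)
u,v=map(int,proj(c,[.414,-.248,.02]))
cv2.imwrite("pics/w9.png",cv2.resize(c["color"][v-60:v+60,u-80:u+80,::-1],(640,480),interpolation=0)); print(u,v)
E
```

```text
px (318, 193) fit [ 0.4121 -0.2485] diam 77.0 res 0.4 tcp [ 0.4172 -0.2505  0.1475] to go mm [-5.1  2. ]
px (318, 193) fit [ 0.412  -0.2498] diam 60.1 res 2.61 tcp [ 0.4172 -0.2505  0.1475] to go mm [-5.2  0.8]
px (318, 193) fit [ 0.4131 -0.2483] diam 56.2 res 0.17 tcp [ 0.4172 -0.2505  0.1475] to go mm [-4.   2.2]
317 195
```

View pics/w9.png

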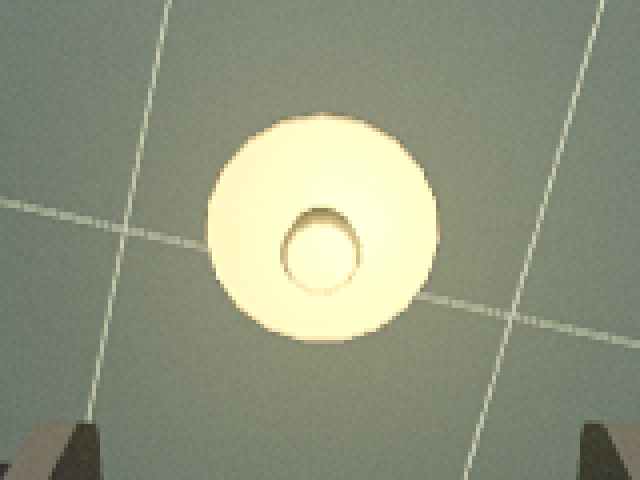

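Lid is centred at (.4131,-.2483), with the knob clear. Descend to the knob.

Request:
move_arm --plan '[-4,2,-30,0,0,0,60,0,0,-30,0,0,0,60,0,0,-30,0,0,0,50,0,0,-25,0,0,0,45,0,0,-10,0,0,0,45,0,0,-4,0,0,0,45,0,0,0,0,0,0,45,0,0,0,0,0,0,45,0,0,0,0,0,0,45]'

```text
time: 31.3
eef_pos: [0.4131, -0.2485, 0.019]
tcp_rot: [0.993, 0.115, 0.001, 0.001]
contact_force: [-0.2, -0.2, -0.2]
opening: 0.531
finger_force: 0.0
```

Request:
move_arm --plan '[0,0,-2,0,0,0,45,0,0,0,0,0,0,30,0,0,0,0,0,0,20,0,0,0,0,0,0,5,0,0,0,0,0,0,5,0,0,0,0,0,0,5,0,0,0,0,0,0,5,0,0,0,0,0,0,5,0,0,0,0,0,0,5]'

```text
time: 32.2
eef_pos: [0.4122, -0.2477, 0.0159]
tcp_rot: [0.993, 0.115, -0.0, -0.0]
contact_force: [-1.0, 1.3, 4.4]
opening: 0.186
finger_force: 24.6
```

Request:
move_arm --plan '[0,0,8,0,0,0,5,0,0,25,0,0,0,5,0,0,45,0,0,0,5,0,0,40,0,0,0,5,0,0,30,0,0,0,5,18,-10,0,0,0,0,5,35,-23,0,0,0,0,5,40,-26,0,0,0,0,5,35,-23,0,0,0,0,5,20,-13,0,0,0,0,5,0,0,0,0,0,0,5,0,0,0,0,0,0,5]'

```text
time: 33.4
eef_pos: [0.5597, -0.3422, 0.1628]
tcp_rot: [0.993, 0.115, -0.001, -0.001]
contact_force: [-1.0, -0.2, -2.0]
opening: 0.187
finger_force: 24.6
```

Request:
move_arm --plan '[0,0,-10,0,0,0,5,0,0,-10,0,0,0,5,0,0,-5,0,0,0,5,0,0,0,0,0,0,5,0,0,0,0,0,0,5,0,0,0,0,0,0,5]'

```text
time: 34.0
eef_pos: [0.5604, -0.3428, 0.1392]
tcp_rot: [0.993, 0.115, 0.0, 0.0]
contact_force: [1.0, 0.0, -0.6]
opening: 0.19
finger_force: 24.6
```

```bash
python3 - <<'E'
from h import *
c=read("wrist");s=ctrl.get_state();e=s["eef_pos"];print(e,s["contact_force"])
z=e[2]-.0159+.009
for t in (150,220): measure(c,[e[0],e[1],z],.057,"pics/w10.png",th=t)
E
```

```text
[ 0.56043882 -0.34287886  0.13932089] [ 0.10550184 -0.73850298 -0.6648177 ]
px (322, 249) fit [ 0.5668 -0.3422] diam 63.7 res 1.57 tcp [ 0.5604 -0.3429  0.1393] to go mm [6.4 0.7]
px (322, 249) fit [ 0.567  -0.3416] diam 57.3 res 0.9 tcp [ 0.5604 -0.3429  0.1393] to go mm [6.5 1.3]
```

View pics/w10.png

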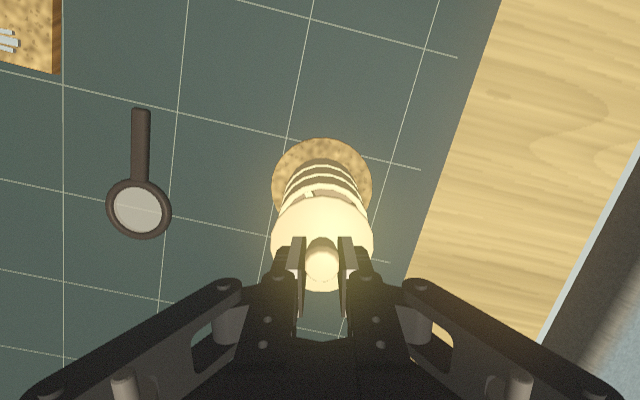

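The lid is held level at about (322,245), but its mask merges with the rim below. I'll fit only its clean side and bottom edges.

```bash
cat >> h.py <<'E'
def lidfit(c,z,r0,r1):
    im=c["color"].astype(int); m=(im.max(2)>200)&(im[...,0]>im[...,2]+15)
    P=[]
    for v in range(r0,r1):
        x=np.where(m[v,240:400])[0]+240; P+=[(x[0]-.5,v),(x[-1]+.5,v)]
    for u in range(314,331,2):
        y=np.where(m[230:310,u])[0]+230; P.append((u,y[-1]+.5))
    q=np.array([onz(c,u,v,z)[:2] for u,v in P])
    from scipy.optimize import least_squares
    s=least_squares(lambda s:np.linalg.norm(q-s[:2],axis=1)-s[2],[*q.mean(0),.0285],loss="soft_l1",f_scale=.0005)
    print("lid",s.x.round(4),"res",(np.abs(s.fun).mean()*1000).round(2),P[::14][:6],P[-3:])
E
python3 - <<'E'
from h import *
c=read("wrist");e=ctrl.get_state()["eef_pos"];print(e)
lidfit(c,e[2]-.0159+.009,220,238)
E
```

```text
[ 0.56045893 -0.34288864  0.13932565]
lid [ 0.5619 -0.3424  0.0282] res 0.15 [(np.float64(276.5), 220), (np.float64(273.5), 227), (np.float64(270.5), 234), (326, np.float64(291.5))] [(326, np.float64(291.5)), (328, np.float64(291.5)), (330, np.float64(290.5))]
```

Lid is within about 1 mm. Lowering.

Request:
move_arm --plan '[-0.5,-0.8,-5,0,0,0,5,0,0,-5,0,0,0,5,0,0,-4,0,0,0,5,0,0,-3,0,0,0,5,0,0,-2,0,0,0,5,0,0,-2,0,0,0,5,0,0,-1,0,0,0,5,0,0,0,0,0,0,5,0,0,0,0,0,0,5]'

```text
time: 35.0
eef_pos: [0.5598, -0.3435, 0.1168]
tcp_rot: [0.993, 0.115, 0.0, 0.0]
contact_force: [-0.2, 0.1, -1.0]
opening: 0.191
finger_force: 24.6
```

Request:
move_arm --plan '[0,0,-1,0,0,0,5,0,0,-0.8,0,0,0,5,0,0,-0.7,0,0,0,5,0,0,-0.6,0,0,0,5,0,0,0,0,0,0,5,0,0,0,0,0,0,5]'

```text
time: 35.6
eef_pos: [0.5598, -0.3435, 0.114]
tcp_rot: [0.993, 0.115, 0.0, 0.0]
contact_force: [-1.0, 0.1, 1.6]
opening: 0.183
finger_force: 24.8
```

Home at the expected height. Release and retreat upward.

Request:
move_arm --plan '[0,0,-0.3,0,0,0,5,0,0,0,0,0,0,20,0,0,0,0,0,0,25,0,0,0,0,0,0,35,0,0,0,0,0,0,40,0,0,15,0,0,0,40,0,0,30,0,0,0,40,0,0,40,0,0,0,40,-40,0,20,0,0,0,40,-40,0,0,0,0,0,40,0,0,0,0,0,0,40,0,0,0,0,0,0,40]'

```text
time: 36.8
eef_pos: [0.4794, -0.3437, 0.2196]
tcp_rot: [0.993, 0.115, 0.001, 0.001]
contact_force: [-0.1, -1.1, 1.0]
opening: 0.463
finger_force: 0.0
```

```bash
python3 - <<'E'
from h import *
read("wrist");c=read("wrist");s=read("scene");t=read("top")
a=cv2.resize(c["color"][60:260,200:440],(480,400));u,v=map(int,proj(s,[.561,-.343,.07]))
b=cv2.resize(s["color"][v-60:v+60,u-45:u+45],(300,400),interpolation=cv2.INTER_CUBIC)
cv2.imwrite("pics/fin.png",np.hstack([a,b])[:,:,::-1]); save(t,"pics/top1.png")
print(ctrl.get_state()["eef_pos"])
# knob top and lid edge in two views: predicted tower axis
measure(c,[.561,-.3437,.107],.057,th=220)
E
```

```text
[ 0.48055259 -0.34356461  0.21849088]
px (344, 104) fit [ 0.5605 -0.3437] diam 58.4 res 1.08 tcp [ 0.4806 -0.3436  0.2185] to go mm [79.9 -0.1]
```

View pics/fin.png

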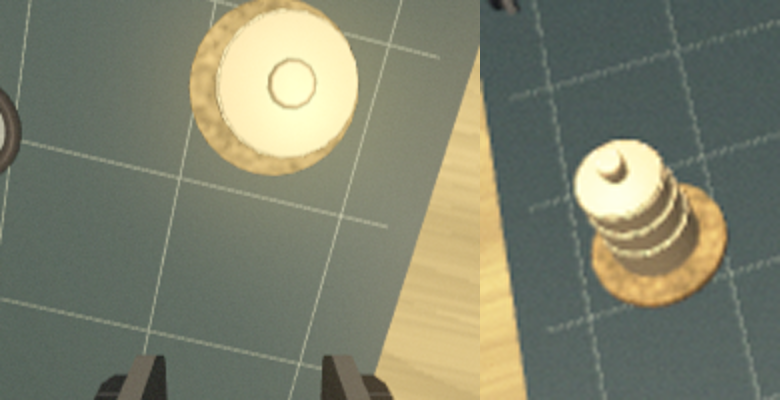

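View pics/top1.png

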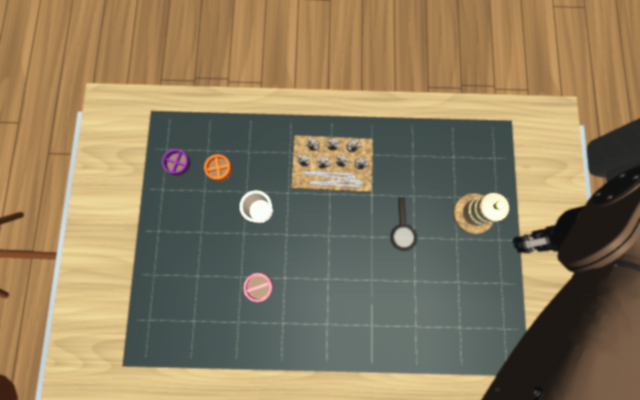

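The close views show the tower upright and seated on the coaster. In the top view the tower is at (483,210), and the cup, magnifier, board and look-alikes are unmoved. I'm handing in.

```bash
python3 -c "
from plant import order
print(order.sign_off())"
```

```text
the job is handed in; nothing more can be done
None
```

The palette is packed on the coaster in the order asked (deep dish, two-well, four-well, lid), each piece seated at its expected height and the tower upright, nothing else moved, and the job is handed in; the sign-off gave no verdict.

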